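Pack the nested sampling beakers into the unlatched instrument case

TASK

Pack the white plastic beakers away: nest them all in size order, each standing right down inside the next larger one, and stand the nest upright in the empty instrument case. That is the one of the three identical cases whose lid is down but not latched, so a light tug on the handles finds it. Then close its lid and press it until it snaps, so that all three cases end up latched, and leave the bottles, caps and other ware on the bench as they are.

Things in the scene. Friction and masses are not known exactly. Their poses are not given: they have to be found in the camera images.
- beaker_1: the largest of the white plastic beakers, ~60 g: round, tapered, 68 mm across its rim, 60 mm across its foot, 60 mm tall, wall 2.5 mm, bottom 5 mm thick. Origin: centre of its underside, z up. Always present.
- beaker_2: the second largest of the white plastic beakers, ~45 g: round, tapered, 56 mm across its rim, 48 mm across its foot, 60 mm tall, wall 2.5 mm, bottom 5 mm thick. Origin: centre of its underside, z up. May be absent (None). Nested, it has 3 mm of play all round (9 if a size is missing), its origin is 5 mm above the next larger one's, and its rim 5 mm above that one's.
- beaker_3: the third largest of the white plastic beakers, ~34 g: round, tapered, 44 mm across its rim, 36 mm across its foot, 60 mm tall, wall 2.5 mm, bottom 5 mm thick. Origin: centre of its underside, z up. May be absent (None). Nested, it has 3 mm of play all round (9 if a size is missing), its origin is 5 mm above the next larger one's, and its rim 5 mm above that one's.
- beaker_4: the smallest of the white plastic beakers, ~26 g: round, tapered, 32 mm across its rim, 24 mm across its foot, 60 mm tall, wall 2.5 mm, bottom 5 mm thick. Origin: centre of its underside, z up. May be absent (None). Nested, it has 3 mm of play all round (9 if a size is missing), its origin is 5 mm above the next larger one's, and its rim 5 mm above that one's.
- case_a: one of three identical dark grey instrument cases, fixed: 140 mm deep (x), 150 mm wide (y), 92 mm tall shut (base 50, hollow lid 42). Base open over 130 x 140 mm, foam floor 9 mm above the bench. Front (-x) has the lid's handle and two spring clips 50 mm either side of the middle. Origin: centre of underside, z up. The latched ones are full, the unlatched one empty.
- lid_a (a joint): lid of case_a, rad: 0 shut, opens up and back to 1.75. Latched: below 0.02; a lid only resting on its clips reads 0.07 to 0.09 (10 mm ajar). Stiff hinge, stays where it is left. Off its clips it lifts at the handle with 2 N; latched it barely gives and holds against over 30 N. To latch, press down on the lid's top near its front edge with 10 to 18 N until it snaps.
- handle_a (a point): middle of the bar handle of case_a's lid, moves with it: round bar, 11 mm thick, 90 mm long, along the case's y, 35 mm in front of the lid, 66 mm up when shut. Pinch it from above across x; it turns between the fingers as the lid swings. Frame: y along the bar, x towards the lid, z to the lid's top side; the lid's top surface starts at x = 35 mm and lies at z = 26 mm.
- hinge_a (a point): middle of the hinge line of case_a's lid: 70 mm behind the case's centre, 50 mm above the bench; axis along the case's y. The handle bar runs on a circle of 176 mm about it.
- case_b: one of three identical dark grey instrument cases, fixed: 140 mm deep (x), 150 mm wide (y), 92 mm tall shut (base 50, hollow lid 42). Base open over 130 x 140 mm, foam floor 9 mm above the bench. Front (-x) has the lid's handle and two spring clips 50 mm either side of the middle. Origin: centre of underside, z up. The latched ones are full, the unlatched one empty.
- lid_b (a joint): lid of case_b, rad: 0 shut, opens up and back to 1.75. Latched: below 0.02; a lid only resting on its clips reads 0.07 to 0.09 (10 mm ajar). Stiff hinge, stays where it is left. Off its clips it lifts at the handle with 2 N; latched it barely gives and holds against over 30 N. To latch, press down on the lid's top near its front edge with 10 to 18 N until it snaps.
- handle_b (a point): middle of the bar handle of case_b's lid, moves with it: round bar, 11 mm thick, 90 mm long, along the case's y, 35 mm in front of the lid, 66 mm up when shut. Pinch it from above across x; it turns between the fingers as the lid swings. Frame: y along the bar, x towards the lid, z to the lid's top side; the lid's top surface starts at x = 35 mm and lies at z = 26 mm.
- hinge_b (a point): middle of the hinge line of case_b's lid: 70 mm behind the case's centre, 50 mm above the bench; axis along the case's y. The handle bar runs on a circle of 176 mm about it.
- case_c: one of three identical dark grey instrument cases, fixed: 140 mm deep (x), 150 mm wide (y), 92 mm tall shut (base 50, hollow lid 42). Base open over 130 x 140 mm, foam floor 9 mm above the bench. Front (-x) has the lid's handle and two spring clips 50 mm either side of the middle. Origin: centre of underside, z up. The latched ones are full, the unlatched one empty.
- lid_c (a joint): lid of case_c, rad: 0 shut, opens up and back to 1.75. Latched: below 0.02; a lid only resting on its clips reads 0.07 to 0.09 (10 mm ajar). Stiff hinge, stays where it is left. Off its clips it lifts at the handle with 2 N; latched it barely gives and holds against over 30 N. To latch, press down on the lid's top near its front edge with 10 to 18 N until it snaps.
- handle_c (a point): middle of the bar handle of case_c's lid, moves with it: round bar, 11 mm thick, 90 mm long, along the case's y, 35 mm in front of the lid, 66 mm up when shut. Pinch it from above across x; it turns between the fingers as the lid swings. Frame: y along the bar, x towards the lid, z to the lid's top side; the lid's top surface starts at x = 35 mm and lies at z = 26 mm.
- hinge_c (a point): middle of the hinge line of case_c's lid: 70 mm behind the case's centre, 50 mm above the bench; axis along the case's y. The handle bar runs on a circle of 176 mm about it.
- amber_1: brown glass reagent jar with black cap, 60 mm across, 108 mm tall; to be left alone. Origin: centre of its underside, z up.
- amber_2: a second brown glass jar, same size; to be left alone. Origin: centre of its underside, z up.
- white_1: white plastic reagent bottle with black cap, 76 mm across, 150 mm tall; to be left alone. Origin: centre of its underside, z up.
- cap_1: loose black screw cap, 48 mm across, 18 mm high; to be left alone. Origin: centre of its underside, z up.
- cap_2: loose black screw cap, 40 mm across, 18 mm high; to be left alone. Origin: centre of its underside, z up.
- flask: clear glass beaker, 80 mm across, 85 mm tall, not part of the set; to be left alone. Origin: centre of its underside, z up.
- scoop: slim steel lab spatula 180 mm long, lying flat; to be left alone. Origin: near its middle.

How it is judged:
On the way, in this order (a step that is already met when the one before it is completed fails the run):
1. the unlatched case has been opened (value of joint lid_b above 0.6 rad), for 0.2 s.
2. all the beakers stand nested in that case while its lid is still open (horizontal distance between beaker_2 and beaker_1 below 0.012 m and z of beaker_2 in the frame of beaker_1 between 0.002 and 0.009 m and horizontal distance between each of beaker_3, beaker_4 and beaker_1 below 0.018 m and z of beaker_3 in the frame of beaker_1 between 0.002 and 0.014 m and z of beaker_4 in the frame of beaker_1 between 0.002 and 0.019 m and horizontal distance between beaker_3 and beaker_2 below 0.012 m and z of beaker_3 in the frame of beaker_2 between 0.002 and 0.009 m and horizontal distance between beaker_4 and beaker_2 below 0.018 m and z of beaker_4 in the frame of beaker_2 between 0.002 and 0.014 m and horizontal distance between beaker_4 and beaker_3 below 0.012 m and z of beaker_4 in the frame of beaker_3 between 0.002 and 0.009 m and x of beaker_1 in the frame of case_b between -0.05 and 0.05 m and y of beaker_1 in the frame of case_b between -0.05 and 0.05 m and z of beaker_1 in the frame of case_b between 0.004 and 0.016 m and angle between beaker_1's own z axis and vertical below 0.15 rad and value of joint lid_b above 0.3 rad), for 0.2 s.
At the end, for the whole second after the job is handed in: Each beaker stands in the next larger one (centres within 12 mm, 18 across a missing size; underside within 4 mm of its bottom); the largest upright (0.15 rad) on the floor of the unlatched case, within 50 mm of its centre; all three lids below 0.02 rad; beakers at rest (horizontal distance between beaker_2 and beaker_1 below 0.012 m and z of beaker_2 in the frame of beaker_1 between 0.002 and 0.009 m and horizontal distance between each of beaker_3, beaker_4 and beaker_1 below 0.018 m and z of beaker_3 in the frame of beaker_1 between 0.002 and 0.014 m and z of beaker_4 in the frame of beaker_1 between 0.002 and 0.019 m and horizontal distance between beaker_3 and beaker_2 below 0.012 m and z of beaker_3 in the frame of beaker_2 between 0.002 and 0.009 m and horizontal distance between beaker_4 and beaker_2 below 0.018 m and z of beaker_4 in the frame of beaker_2 between 0.002 and 0.014 m and horizontal distance between beaker_4 and beaker_3 below 0.012 m and z of beaker_4 in the frame of beaker_3 between 0.002 and 0.009 m and x of beaker_1 in the frame of case_b between -0.05 and 0.05 m and y of beaker_1 in the frame of case_b between -0.05 and 0.05 m and z of beaker_1 in the frame of case_b between 0.004 and 0.016 m and angle between beaker_1's own z axis and vertical below 0.15 rad and value of joint each of lid_a, lid_b, lid_c below 0.02 rad and linear speed of each of beaker_1, beaker_2, beaker_3, beaker_4 below 0.02 m/s); the robot touches nothing.
It fails at once if a bottle, jar, cap, glass beaker or spatula that is not part of the job is knocked over or pushed more than 6 cm (distance of any of amber_1, amber_2, white_1, cap_1, cap_2, flask, scoop from where it was at the start of the episode above 0.06 m or angle between any of amber_1, amber_2, white_1, flask's own z axis and vertical above 0.6 rad).
Of beaker_2, beaker_3, beaker_4 only 2 to 3 are there at a start; the rules pass over those that are not, and their reading is None.
At some moment in a run one of beaker_1, beaker_2, beaker_3 may be knocked a few centimetres aside while the robot is not near it.
It also fails if it takes over 210 s, if anything falls off the work surface, if the arm or the gripper's body presses on something with over 40 N, if the wrist force passes 120 N, or if a joint passes its speed limit or range.

ROBOT

A 6-joint arm with a two-finger parallel gripper is mounted at the origin on the work surface. World frame = base frame: x ahead of the robot, y to its left, z up, the work surface at z = 0. Lengths are in m, angles in rad, forces in N, time in s.
With the tool pointing down it reaches from about 0.35 to 0.775 m from the base axis. Payload 7.3 kg.
Tool frame: the origin (TCP) lies at the centre of the arm's flange, where the gripper is bolted on; the fingertips stand 178 mm ahead of it and the grasp point (between the pads) lies 159 mm ahead of it; z points along the fingers, y is the line along which they close (so a half turn about z gives the same grasp; the last joint's range is limited). The gripper opens to 92 mm and grips with 3 to 60 N. Pads are 19 mm wide; open, the fingers measure 130 mm over their backs; the gripper's body (75 mm by 190 mm) begins 47 mm behind the grasp point.
Start: joints at [1.038, 0.342, 1.524, -0, 1.275, -0.146], TCP at [0.198, 0.486, 0.405] pointing down, gripper open.
Joint ranges: [-2.53, 2.53], [-0.77, 2.02], [0.04, 2.7], [-1, 4.14], [0.28, 2.66], [-3.11, 3.11]. Speed limits (rad/s): [2.57, 2.57, 3.14, 3.14, 3.14, 3.14].

INTERFACE

Orientations are given as [roll, pitch, yaw] about the fixed x, y, z axes, in that order (R = Rz(yaw) Ry(pitch) Rx(roll)).
In Python, from cell import telemetry, vision, ticket gives the robot as it stands.
- The arm moves only by the shell command python3 -m crank 'ROWS' [FORCE]. ROWS is JSON, a list of rows, each a list of 5 numbers: the gripper command: -1 is shut, 1 is fully open, values between are in proportion, then the shift along the tool's x, y, z in mm, then the turn about the tool's z in rad. In form: [[fingers, dx, dy, dz, roll], ...]. A call has 1 to 12 rows; each row is the pose to reach, as a shift and turn from the pose commanded when the call began, along the tool's axes at that moment; what a row does not reach only later rows make up. A row lasts 1/12 s, in which the tool goes at most 41.7 mm and 7.16 degrees, less where a joint would pass 70% of its speed; a pose out of reach is approached as far as the arm can. A call with a gripper value outside its range is refused whole. The fingers move at their own pace and stop on an object; FORCE is the grip in N (left out, the last holds). Time passes only in rows, so rows that repeat a pose let the fingers close. It gives the time, the measured TCP pose, the force, the opening and the grip force at its end, in the units of the state.
- telemetry.observe(): the state, without advancing time (a new reading comes with each control period).
- vision.read_camera(name): name is "scene" or "top" or "wrist"; returns (picture, depth): 420x560x3 uint8, red, green, blue; 420x560 float32, m along the optical axis (not along the pixel's ray), 0 where there is no reading.
- vision.get_calibration(name): a dict with "camera_matrix" (3x3 intrinsics, pixels), "dist" ([k1, k2, p1, p2, k3] as OpenCV has them; the pictures are not rectified), "rvec" (rotation vector, rad) and "tvec" (3), from world to camera coordinates, as OpenCV has them. Camera axes: x right, y down, z forward; pixel columns grow to the right and rows downward; lengths in m; the calibration is good to about 2 mm. A picture is of the moment at which its call begins: read the wrist's pose just before it. get_calibration takes no time and is no camera call; for the wrist camera it gives the pose at the moment of the call.
- ticket.hand_in(): hands the job in; it is judged then, once.
The state is a dict: "time": time; "qpos": joint angles; "qvel": joint speeds; "joint_efforts": joint torques, N m; "tool_pos": TCP position; "tool_rot": TCP orientation; "contact_force": force on the tool from outside, world axes, zero at the start; "torque": the same for the moment, N m; "opening": finger opening in m; "grip_force": force on a finger pad.
Only numpy, scipy, OpenCV 4.12 (cv2) and the standard library are available. Lean on these libraries where they do the work, as an engineer would, in place of code of your own. Each camera call takes 0.05 s, during which the arm holds its last target. There are 200 camera calls.

## Working session

There is one attempt and no reset: what is moved stays moved. The work goes in short steps, Python scripts to look and compute and a shell command to move; the robot and the scene stay as the last step left them, time stands still between calls to the robot, and variables do not carry over. Pictures are saved under pics/ and viewed, at most 14 in all, crops included, and the job is handed in when it is done.

```bash
mkdir -p pics; ls; cat > h.py <<'E'
import numpy as np,cv2
from cell import telemetry,vision,ticket
def cam(n,f=None):
    c=vision.get_calibration(n); p,d=vision.read_camera(n)
    if f: cv2.imwrite('pics/'+f,p[:,:,::-1])
    return p,d,c
def world(c,d=None,shape=(420,560)):
    K=np.array(c['camera_matrix']);R,_=cv2.Rodrigues(np.array(c['rvec'],float));t=np.array(c['tvec'],float).ravel()
    v,u=np.mgrid[:shape[0],:shape[1]]
    n=cv2.undistortPoints(np.stack([u,v],-1).reshape(-1,1,2).astype(np.float64),K,np.array(c['dist'],float)).reshape(*shape,2)
    P=np.dstack([n,np.ones(shape)])*d[...,None]
    return (P-t)@R
def st():
    s=telemetry.observe();print('t',s['time'],'pos',np.round(s['tool_pos'],4),'rot',np.round(s['tool_rot'],3),'F',np.round(s['contact_force'],1),'open',s['opening']);return s
E
python3 - <<'E'
from h import *
st()
for n in('top','scene'):
    p,d,c=cam(n,n+'0.png'); W=world(c,d)
    np.savez(n+'0.npz',p=p,d=d,W=W)
    R,_=cv2.Rodrigues(np.array(c['rvec'],float)); print(n,-R.T@np.array(c['tvec']).ravel(),c['camera_matrix'][0])
E
```

```text
pics
t 0.0 pos [0.198  0.4861 0.4041] rot [-3.14  -0.     2.755] F [ 0.4  0.5 -0.8] open 0.09181578364696202
top [ 0.26513258 -0.00960663  1.42516933] [532.02923029   0.         278.18716858]
scene [ 1.06035965 -0.45116686  0.7297812 ] [385.82799268   0.         284.13135755]
```

View pics/top0.png

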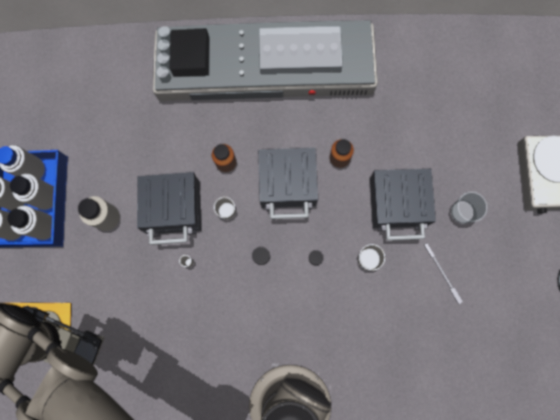

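View pics/scene0.png

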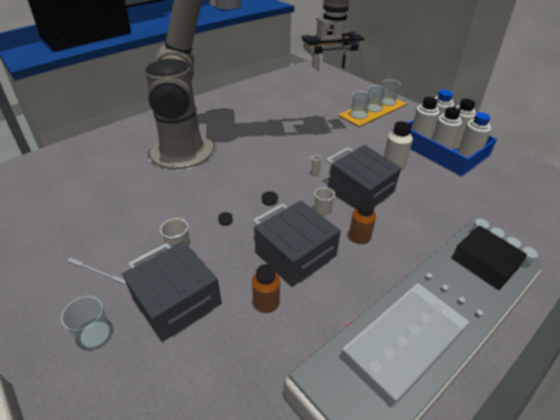

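The top view shows three cases near (167,202), (288,178) and (404,196), with handles towards the robot. White beakers are at (225,209), (186,262) and (371,258), caps at (261,256) and (316,258), and the flask at (470,208). I see no fourth beaker in either view. Next: measure positions and how far each lid is tilted.

```bash
python3 - <<'E'
from h import *
z=np.load('top0.npz');p,W,d=z['p'],z['W'],z['d']
def at(u,v,r=1): return np.round(np.median(W[v-r:v+r+1,u-r:u+r+1].reshape(-1,3),0),4)
print('bench',at(316,330),at(120,120))
hsv=cv2.cvtColor(p,cv2.COLOR_RGB2HSV)
for n,(u,v,r) in dict(bA=(225,209,16),b4=(186,262,12),b1=(371,258,20),flask=(470,208,22)).items():
    w=W[v-r:v+r,u-r:u+r].reshape(-1,3); zz=w[:,2]
    rim=w[(zz>.05)&(zz<.095)]; fl=w[(zz>.002)&(zz<.02)]
    if len(rim)>3:
        (c,rad)=cv2.minEnclosingCircle(rim[:,:2].astype(np.float32)); print(n,len(rim),np.round(c,4),'D',2*rad,'z',np.percentile(rim[:,2],[10,90]),'floor',fl[:,:2].mean(0) if len(fl) else 0,fl[:,2].mean())
# lids: fit plane on lid top
for n,(u0,u1,v0,v1) in dict(L=(134,202,168,238),M=(255,322,146,208),R=(370,440,164,228)).items():
    w=W[v0:v1,u0:u1].reshape(-1,3); m=(w[:,2]>.08)&(w[:,2]<.115)&np.isfinite(w).all(1); w=w[m]
    A=np.c_[w[:,:2],np.ones(len(w))]; s,*_=np.linalg.lstsq(A,w[:,2],rcond=None)
    r=cv2.minAreaRect(w[:,:2].astype(np.float32)); print(n,len(w),'rect',np.round(r[0],4),np.round(r[1],4),r[2],'slope',np.round(s[:2],3),'zmean',w[:,2].mean().round(4))
    w=W[v0:v1+22,u0:u1].reshape(-1,3); P=p[v0:v1+22,u0:u1].reshape(-1,3).astype(int)
    m=(w[:,2]>.055)&(w[:,2]<.095)&(P.min(1)>120); q=w[m]; r=cv2.minAreaRect(q[:,:2].astype(np.float32)); print('  handle',len(q),np.round(r[0],4),np.round(r[1],4),r[2],np.round(np.median(q,0),4))
# any other whitish 50-90mm tall things
m=((W[...,2]>.045)&(W[...,2]<.09)&(hsv[...,1]<60)&(hsv[...,2]>120)).astype(np.uint8)
k,l,s,c=cv2.connectedComponentsWithStats(m)
for i in range(1,k):
    if s[i,4]>5: print(s[i],at(*c[i].astype(int)))
E
```

```text
bench [ 0.1935 -0.0747 -0.0039] [ 0.7918  0.4686 -0.0043]
bA 90 [0.5195 0.159 ] D 0.05768023803830147 z [0.05279514 0.06184398] floor [0.52571552 0.1618295 ] 0.005956280457277132
b4 48 [0.3796 0.2626] D 0.033037908375263214 z [0.05420207 0.06245617] floor [0.38114623 0.26603999] 0.005944212899443229
b1 127 [ 0.3892 -0.2337] D 0.10093626379966736 z [0.05306443 0.06306223] floor [ 0.38074324 -0.22382902] 0.005171519973589603
flask 354 [ 0.5006 -0.4854] D 0.08096106350421906 z [0.054514   0.08441144] floor [ 0.50463016 -0.49937256] 0.006436860331853647
L 3141 rect [0.5201 0.3069] [0.1699 0.1522] 2.6134119033813477 slope [-0.058 -0.   ] zmean 0.0959
  handle 297 [0.4245 0.3034] [0.1178 0.081 ] 89.05762481689453 [0.4325 0.2921 0.0817]
M 3092 rect [ 0.5958 -0.0096] [0.1428 0.1503] 0.6497714519500732 slope [ 0.003 -0.001] zmean 0.0904
  handle 308 [ 0.5749 -0.0104] [0.1809 0.1469] 0.3755640983581543 [ 0.4955 -0.0062  0.0686]
R 3117 rect [ 0.5317 -0.3076] [0.1404 0.1529] 1.1539939641952515 slope [-0.002  0.001] zmean 0.0905
  handle 281 [ 0.4381 -0.2911] [0.0581 0.1548] 12.825993537902832 [ 
[... 785 characters left out ...]
274 186  15  14  67] [0.5455 0.0137 0.0888]
[293 193  11   7  21] [ 0.5366 -0.0348  0.0892]
[454 192  33  30 205] [ 0.5127 -0.5001  0.0015]
[270 195   7   6  15] [0.5317 0.0293 0.093 ]
[214 197  21  21  97] [0.5331 0.1658 0.0044]
[291 197   7   3   8] [ 0.5315 -0.0218  0.0903]
[266 202  46  16 272] [ 0.5137 -0.0082 -0.0013]
[379 204   5   8  15] [ 0.5002 -0.2435  0.0884]
[379 211   3   6   9] [ 0.4872 -0.2403  0.0899]
[381 216   8   6  21] [ 0.4742 -0.2518  0.0883]
[382 224  45  16 274] [ 0.446  -0.3205 -0.003 ]
[147 227  45  18 280] [0.4493 0.3205 0.0005]
[359 244  26  27 118] [ 0.3877 -0.2302  0.0056]
[179 255  13  12  53] [0.384  0.2721 0.0195]
[ 48 312   7   7  16] [0.2408 0.6218 0.0546]
```

The left case's lid (y≈+0.31) slopes by about 0.06 rad and its handle sits 13 mm higher than the others, so that is the unlatched one. The beakers measure 68, 57 and 33 mm, which makes them 1, 2 and 4, and 3 is absent. Next I measure that handle and the jars exactly.

```bash
python3 - <<'E'
from h import *
z=np.load('top0.npz');p,W,d=z['p'],z['W'],z['d']
w=W[224:250,140:200].reshape(-1,3);P=p[224:250,140:200].reshape(-1,3).astype(int)
m=(w[:,2]>.07)&(w[:,2]<.09)&(P.min(1)>100);q=w[m]
f=q[q[:,0]<np.percentile(q[:,0],15)+.012]
print('bar',len(f),f.mean(0).round(4),'y',f[:,1].min(),f[:,1].max(),'x',f[:,0].min(),f[:,0].max(),'slope dx/dy',np.polyfit(f[:,1],f[:,0],1)[0])
# lid top outline L
w=W[168:240,134:202].reshape(-1,3);q=w[(w[:,2]>.085)&(w[:,2]<.115)];print('lid x',np.percentile(q[:,0],[1,99]),'y',np.percentile(q[:,1],[1,99]))
for n,(u,v) in dict(white=(91,208),capA=(261,256),capB=(316,258),amb1=(222,153),amb2=(343,148)).items(): print(n,W[v-3:v+4,u-3:u+4].reshape(-1,3).mean(0).round(3))
q=W[240:278,351:391].reshape(-1,3);q=q[(q[:,2]>.052)&(q[:,2]<.07)&(np.hypot(q[:,0]-.385,q[:,1]+.23)<.045)];c,r=cv2.minEnclosingCircle(q[:,:2].astype(np.float32));print('b1',c,2*r,len(q))
E
```

```text
bar 173 [0.4295 0.3038 0.0828] y 0.25278927369291904 0.352324258753291 x 0.4220141045102788 0.43771340534712877 slope dx/dy -0.028817763555349193
lid x [0.46353986 0.60266759] y [0.23149716 0.38081619]
white [0.507 0.484 0.148]
capA [0.391 0.066 0.016]
capB [ 0.383 -0.079  0.016]
amb1 [0.643 0.155 0.134]
amb2 [ 0.655 -0.153  0.108]
b1 (0.3789079785346985, -0.2206137329339981) 0.0689728707075119 109
```

```bash
python3 -m crank '[[1,0,0,0,0.12],[1,0,0,0,0.24],[1,0,0,0,0.36],[1,0,0,0,0.48],[1,0,0,0,0.6],[1,0,0,0,0.72],[1,0,0,0,0.84],[1,0,0,0,0.96],[1,0,0,0,1.07],[1,0,0,0,1.14],[1,0,0,0,1.14]]'
```

```text
time: 1.02
tool_pos: [0.198, 0.4862, 0.4044]
tool_rot: [-3.141, 0.001, 1.612]
contact_force: [0.6, 0.6, -0.2]
opening: 0.0923
grip_force: 0.0
```

```bash
python3 -m crank '[[0,-24,28,0,0.012],[-0.3,-48,56,0,0.012],[-0.52,-72,84,0,0.012],[-0.52,-96,112,0,0.012],[-0.52,-120,140,0,0.012],[-0.52,-144,168,0,0.012],[-0.52,-168,196,0,0.012],[-0.52,-191,224,30,0.012],[-0.52,-191,224,60,0.012],[-0.52,-191,224,90,0.012],[-0.52,-191,224,110,0.012],[-0.52,-191,224,110,0.012]]' 10
python3 - <<'E'
from h import *
st(); p,d,c=cam('wrist','w1.png'); W=world(c,d); m=(W[...,2]>.07)&(W[...,2]<.092)&(p.min(2)>110); q=W[m]; q=q[(abs(q[:,0]-.43)<.03)&(abs(q[:,1]-.304)<.06)]
print(len(q), q.mean(0) if len(q) else 0)
q=q[q[:,0]<.445]; print(len(q),q.mean(0),np.percentile(q[:,0],[2,98]),np.percentile(q[:,1],[2,98]),np.polyfit(q[:,1],q[:,0],1))
E
```

```text
time: 2.02
tool_pos: [0.4292, 0.3042, 0.2904]
tool_rot: [-3.133, 0.004, 1.604]
contact_force: [-0.6, -0.1, 0.5]
opening: 0.0225
grip_force: 0.0
t 2.0167 pos [0.4292 0.3042 0.2904] rot [-3.133  0.004  1.604] F [-0.6 -0.1  0.5] open 0.022473452857950188
2483 [0.43469103 0.32791815 0.08411985]
2013 [0.43042053 0.32249105 0.08482271] [0.4240788 0.4436973] [0.27167646 0.35349567] [0.05244349 0.41350798]
```

```bash
python3 -m crank '[[-0.52,0,0,20,0],[-0.52,0,0,35,0],[-0.52,0,0,45,0],[-0.52,0,0,50,0],[-0.52,0,0,50,0],[-1,0,0,50,0],[-1,0,0,50,0],[-1,0,0,50,0],[-1,0,0,50,0]]' 15
python3 -c "
import numpy as np
for a in np.arange(.231,1.7,.12): print(round(a,3),np.round([173.4-176*np.cos(a),-(176*np.sin(a)-30)]))"
```

```text
time: 2.82
tool_pos: [0.4296, 0.3055, 0.2453]
tool_rot: [-3.14, -0.0, 1.603]
contact_force: [-5.0, 1.4, 1.4]
opening: 0.0108
grip_force: 15.0
0.231 [  2. -10.]
0.351 [  8. -31.]
0.471 [ 17. -50.]
0.591 [ 27. -68.]
0.711 [ 40. -85.]
0.831 [  55. -100.]
0.951 [  71. -113.]
1.071 [  89. -124.]
1.191 [ 108. -133.]
1.311 [ 128. -140.]
1.431 [ 149. -144.]
1.551 [ 170. -146.]
1.671 [ 191. -145.]
```

Gripped the 11 mm bar. Swing it up.

```bash
python3 -m crank '[[-1,0,2,-10,0],[-1,0,8,-31,0],[-1,0,12,-40,0],[-1,0,17,-50,0],[-1,0,17,-50,0]]' 20
```

```text
time: 3.23
tool_pos: [0.4466, 0.3061, 0.2968]
tool_rot: [-3.14, -0.001, 1.603]
contact_force: [-8.6, 1.9, 5.1]
opening: 0.0105
grip_force: 20.0
```

```bash
python3 -m crank '[[-1,0,10,-18,0],[-1,0,23,-35,0],[-1,0,38,-50,0],[-1,0,54,-63,0],[-1,0,72,-74,0],[-1,0,91,-83,0],[-1,0,111,-90,0],[-1,0,132,-94,0],[-1,0,153,-96,0],[-1,0,165,-95,0],[-1,0,165,-95,0]]' 20
```

```text
time: 4.15
tool_pos: [0.6142, 0.3118, 0.392]
tool_rot: [3.135, -0.004, 1.603]
contact_force: [1.9, 4.2, 7.0]
opening: 0.0099
grip_force: 20.0
```

```bash
python3 -m crank '[[-0.5,0,0,0,0],[-0.5,0,0,0,0],[-0.5,0,0,-30,0],[-0.2,0,0,-60,0],[0,-36,-17,-60,0.11],[0.5,-72,-35,-60,0.22],[1,-108,-52,-60,0.33],[1,-144,-70,-60,0.44],[1,-180,-87,-60,0.55],[1,-216,-104,-60,0.66],[1,-252,-121,-60,0.77],[1,-252,-121,-60,0.77]]' 15
python3 - <<'E'
from h import *
s=st(); p,d,c=cam('top','t2.png'); W=world(c,d); np.savez('t2.npz',p=p,W=W)
for n,(u,v,r) in dict(b2=(225,209,30),b4=(186,262,20),b1=(371,258,30)).items():
    w=W[v-r:v+r,u-r:u+r].reshape(-1,3);P=p[v-r:v+r,u-r:u+r].reshape(-1,3).astype(int); q=w[(w[:,2]>.048)&(w[:,2]<.068)&(P.max(1)-P.min(1)<50)&(P.min(1)>70)]
    q0=np.median(q,0); q=q[np.hypot(*(q-q0)[:,:2].T)<.06]; print(n,len(q),np.round(cv2.minEnclosingCircle(q[:,:2].astype(np.float32))[0],4),cv2.minEnclosingCircle(q[:,:2].astype(np.float32))[1]*2)
E
```

```text
time: 5.15
tool_pos: [0.4967, 0.0506, 0.4502]
tool_rot: [3.14, 0.003, 0.822]
contact_force: [1.3, 0.8, 0.3]
opening: 0.0782
grip_force: 0.0
t 5.15 pos [0.4967 0.0506 0.4502] rot [3.14e+00 3.00e-03 8.22e-01] F [1.3 0.8 0.3] open 0.07824662938490962
b2 48 [0.5313 0.2337] 0.11681360751390457
b4 50 [0.3802 0.2622] 0.0319758802652359
b1 151 [ 0.3995 -0.2447] 0.11768264323472977
```

View pics/t2.png

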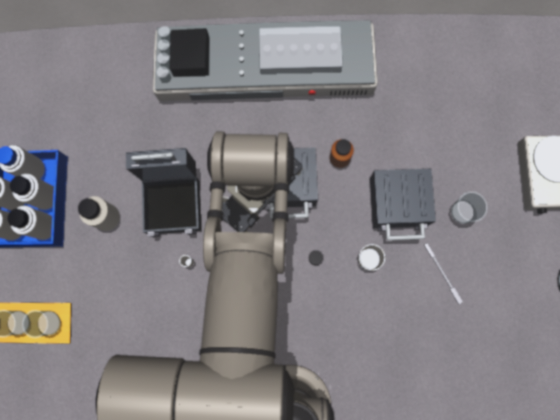

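The case stands open and empty at (170,205), and beakers 1 (371,258) and 4 (186,262) are where they were. On to beaker 1.

```bash
python3 -m crank '[[1,-35,12,0,0.1],[1,-70,24,0,0.2],[1,-105,36,0,0.3],[1,-140,49,0,0.4],[1,-175,62,0,0.5],[1,-210,75,0,0.6],[1,-245,87,20,0.7],[1,-279,99,50,0.79],[1,-279,99,80,0.79],[1,-279,99,110,0.79],[1,-279,99,130,0.79],[1,-279,99,130,0.79]]'
cat >> h.py <<'E'
def rim(c0,D,z=(.045,.072),name='wrist',tol=.03,f=None):
    p,d,c=cam(name,f);W=world(c,d);P=p.astype(int)
    m=(W[...,2]>z[0])&(W[...,2]<z[1])&(np.hypot(W[...,0]-c0[0],W[...,1]-c0[1])<D/2+tol)&(P.max(2)-P.min(2)<50)&(P.min(2)>70)
    q=W[m]; A=np.c_[2*q[:,:2],np.ones(len(q))]; s=np.linalg.lstsq(A,(q[:,:2]**2).sum(1),rcond=None)[0]
    print('n',len(q),'fit',np.round(s[:2],4),'D',round(2*float(np.sqrt(s[2]+s[0]**2+s[1]**2)),4),'encl',cv2.minEnclosingCircle(q[:,:2].astype(np.float32)),'z',np.percentile(q[:,2],[5,50,95]).round(4))
E
python3 - <<'E'
from h import *
st(); rim((.379,-.221),.068,f='w2.png')
E
```

```text
time: 6.2
tool_pos: [0.3841, -0.2168, 0.3162]
tool_rot: [-3.136, 0.006, 0.044]
contact_force: [-1.3, 0.4, -0.7]
opening: 0.0916
grip_force: 0.0
t 6.2 pos [ 0.3841 -0.2168  0.3162] rot [-3.136  0.006  0.044] F [-1.3  0.4 -0.7] open 0.09163320187794277
n 1349 fit [ 0.3852 -0.2272] D 0.0729 encl ((0.3898788392543793, -0.2302209585905075), 0.04988125339150429) z [0.0538 0.0592 0.0693]
```

```bash
python3 - <<'E'
from h import *
st(); rim((.379,-.221),.068,z=(.054,.066),tol=.008)
E
```

```text
t 6.25 pos [ 0.3848 -0.2171  0.3184] rot [-3.139e+00  3.000e-03  4.400e-02] F [ 0.5 -1.1  0.9] open 0.09167127350073112
n 1118 fit [ 0.3785 -0.2198] D 0.0645 encl ((0.37808680534362793, -0.21987739205360413), 0.034060198813676834) z [0.0552 0.0592 0.0605]
```

View pics/w2.png

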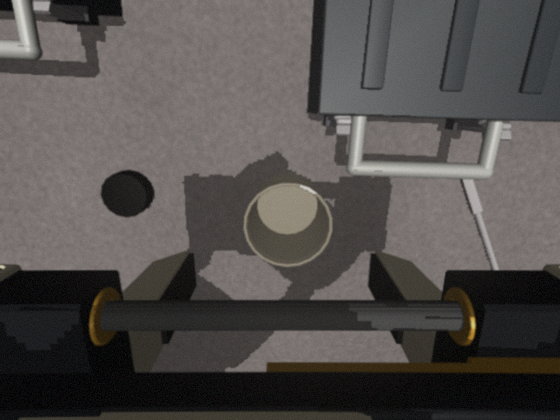

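The picture shows beaker 1 between and ahead of the fingers, rim at (288,224), with the right case's handle at (420,170), clear of the right finger. Descend and grip.

```bash
python3 -m crank '[[1,-6,3,30,0],[1,-6,3,60,0],[1,-6,3,90,0],[1,-6,3,110,0],[1,-6,3,110,0],[0.3,-6,3,110,0],[0,-6,3,110,0],[-0.2,-6,3,110,0],[-0.2,-6,3,110,0],[-0.2,-6,3,110,0]]' 12
```

```text
time: 7.13
tool_pos: [0.3794, -0.2212, 0.2111]
tool_rot: [3.14, -0.002, 0.043]
contact_force: [0.4, 1.3, 7.0]
opening: 0.0676
grip_force: 12.0
```

```bash
python3 -m crank '[[-0.2,0,0,-40,0],[-0.2,0,0,-80,0],[-0.2,0,0,-120,0],[-0.2,4,-12,-160,0],[-0.2,15,-47,-190,0],[-0.2,26,-82,-190,0],[-0.2,38,-117,-190,0],[-0.2,49,-152,-190,0],[-0.2,60,-187,-190,0],[-0.2,72,-222,-190,0],[-0.2,83,-257,-190,0],[-0.2,83,-257,-190,0]]' && python3 -m crank '[[-0.2,11,-35,0,0],[-0.2,22,-70,0,0],[-0.2,34,-105,0,0],[-0.2,45,-140,0,0],[-0.2,56,-175,0,0],[-0.2,67,-210,0,0],[-0.2,78,-245,0,0],[-0.2,86,-264,0,0],[-0.2,86,-264,0,0],[-0.2,86,-264,0,0]]'
python3 - <<'E'
from h import *
st(); p,d,c=cam('wrist','w3.png');W=world(c,d);np.savez('w3.npz',p=p,W=W)
E
```

```text
time: 8.13
tool_pos: [0.4512, 0.0443, 0.4003]
tool_rot: [-3.139, -0.002, 0.048]
contact_force: [-0.7, 0.0, -0.5]
opening: 0.067
grip_force: 12.0
time: 8.97
tool_pos: [0.5253, 0.3073, 0.3994]
tool_rot: [3.141, 0.001, 0.044]
contact_force: [-0.1, -0.8, -1.5]
opening: 0.0669
grip_force: 12.0
t 8.9667 pos [0.5253 0.3073 0.3994] rot [3.141e+00 1.000e-03 4.400e-02] F [-0.1 -0.8 -1.5] open 0.06693042422901974
```

View pics/w3.png

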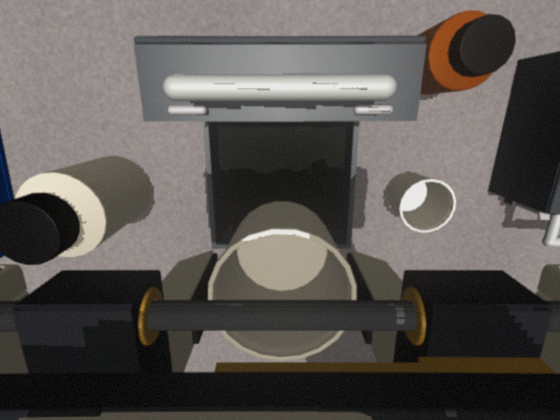

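Beaker 1 is in the grip at (282,290) with the open case behind it, walls at u≈207 and 355. Beaker 2 is at (427,205), standing. Check the case edges numerically and relocate beaker 2 from this view.

```bash
python3 - <<'E'
from h import *
z=np.load('w3.npz');p,W=z['p'],z['W']
m=(abs(W[...,2]-.05)<.004)&(np.arange(420)[:,None]<245)
r=W[m]; r=r[(r[:,0]>.44)&(r[:,0]<.62)&(abs(r[:,1]-.307)<.09)]
print(len(r),np.percentile(r[:,0],[1,99]),np.percentile(r[:,1],[1,99]))
q=W[(abs(W[...,2]-.009)<.004)&(p.max(2)<60)]; q=q[(abs(q[:,0]-.53)<.08)&(abs(q[:,1]-.307)<.08)]; print('floor',len(q),np.percentile(q[:,0],[1,99]),np.percentile(q[:,1],[1,99]),np.median(q[:,2]))
b=W[175:238,395:460].reshape(-1,3); b=b[abs(b[:,2]-.06)<.005]; print('b2',cv2.minEnclosingCircle(b[:,:2].astype(np.float32)),len(b))
E
```

```text
1448 [0.46345061 0.59518258] [0.23218579 0.38535927]
floor 11653 [0.46988053 0.59156232] [0.23897212 0.37853612] 0.008681085406695176
b2 ((0.5184553861618042, 0.16113753616809845), 0.028546033427119255) 631
```

```bash
python3 -m crank '[[-0.2,0,-1,40,0],[-0.2,0,-1,80,0],[-0.2,0,-1,120,0],[-0.2,0,-1,150,0],[-0.2,0,-1,165,0],[-0.2,0,-1,173,0],[-0.2,0,-1,177,0],[-0.2,0,-1,179,0],[-0.2,0,-1,179,0]]' && python3 -m crank '[[0.2,0,0,0,0],[0.65,0,0,0,0],[0.72,0,0,0,0],[0.72,0,0,0,0],[0.72,0,0,-20,0],[0.72,0,0,-60,0],[0.72,0,0,-100,0],[0.72,0,0,-140,0],[0.72,0,0,-180,0],[0.72,0,0,-180,0]]'
python3 - <<'E'
from h import *
st(); rim((.525,.308),.068,z=(.06,.075),tol=.01); rim((.5185,.161),.056,z=(.054,.066),tol=.01,f='w4.png')
E
```

```text
time: 9.77
tool_pos: [0.5259, 0.3075, 0.222]
tool_rot: [-3.141, -0.002, 0.042]
contact_force: [0.5, -0.5, -0.5]
opening: 0.0674
grip_force: 12.0
time: 10.6
tool_pos: [0.526, 0.3083, 0.4104]
tool_rot: [-3.136, -0.015, 0.043]
contact_force: [1.3, -0.4, 0.3]
opening: 0.0789
grip_force: 0.0
t 10.6 pos [0.526  0.3083 0.4104] rot [-3.136 -0.015  0.043] F [ 1.3 -0.4  0.3] open 0.07886293246521651
n 839 fit [0.5247 0.3084] D 0.0638 encl ((0.5240757465362549, 0.3084504008293152), 0.03394067659974098) z [0.0616 0.0678 0.0696]
n 675 fit [0.5186 0.1615] D 0.0528 encl ((0.5182116627693176, 0.1611405313014984), 0.02884039282798767) z [0.0546 0.0586 0.0604]
```

```bash
python3 -m crank '[[0.63,-3,36,0,0],[0.63,-7,73,0,0],[0.63,-11,110,0,0],[0.63,-14,146,0,0],[0.63,-14,146,40,0],[0.63,-14,146,80,0],[0.63,-14,146,120,0],[0.63,-14,146,140,0],[0.63,-14,146,140,0],[0.63,-14,146,140,0]]'
python3 - <<'E'
from h import *
st(); rim((.5185,.161),.056,z=(.054,.066),tol=.01)
E
```

```text
time: 11.53
tool_pos: [0.5172, 0.1613, 0.2592]
tool_rot: [3.141, 0.004, 0.043]
contact_force: [0.5, -0.1, 0.7]
opening: 0.0746
grip_force: 0.0
t 11.5333 pos [0.5172 0.1613 0.2592] rot [3.141 0.004 0.043] F [ 0.5 -0.1  0.7] open 0.07464238779209116
n 1786 fit [0.519  0.1609] D 0.0523 encl ((0.518580436706543, 0.16077803075313568), 0.02810533531010151) z [0.0544 0.059  0.0603]
```

```bash
python3 -m crank '[[0.63,1.5,0.5,15,0],[0.63,1.5,0.5,28,0],[0.63,1.5,0.5,33,0],[0.63,1.5,0.5,33,0],[0.3,1.5,0.5,33,0],[0.1,1.5,0.5,33,0],[-0.2,1.5,0.5,33,0],[-0.2,1.5,0.5,33,0],[-0.2,1.5,0.5,33,0]]' 10
```

```text
time: 12.33
tool_pos: [0.5195, 0.161, 0.2285]
tool_rot: [-3.141, -0.002, 0.043]
contact_force: [-0.4, -0.9, 4.2]
opening: 0.0539
grip_force: 10.0
```

```bash
python3 -m crank '[[-0.2,0,0,-30,0],[-0.2,0,0,-65,0],[-0.2,0,0,-100,0],[-0.2,0,0,-110,0],[-0.2,3,-36,-110,0],[-0.2,6,-73,-110,0],[-0.2,9,-110,-110,0],[-0.2,11,-147,-110,0],[-0.2,11,-147,-110,0],[-0.2,11,-147,-110,0]]'
python3 - <<'E'
from h import *
s=st(); p,d,c=cam('wrist','w5.png');W=world(c,d)
rim((.5245,.3085),.056,z=(.15,.185),tol=.012)
E
```

```text
time: 13.17
tool_pos: [0.5233, 0.3099, 0.3369]
tool_rot: [3.141, 0.001, 0.046]
contact_force: [0.1, -0.2, -0.3]
opening: 0.0537
grip_force: 10.0
t 13.1667 pos [0.5233 0.3099 0.3369] rot [3.141e+00 1.000e-03 4.600e-02] F [ 0.1 -0.2 -0.3] open 0.053737649973441326
n 3308 fit [0.5249 0.3087] D 0.0547 encl ((0.5331645011901855, 0.30889034271240234), 0.03910234943032265) z [0.1515 0.1662 0.18  ]
```

View pics/w5.png

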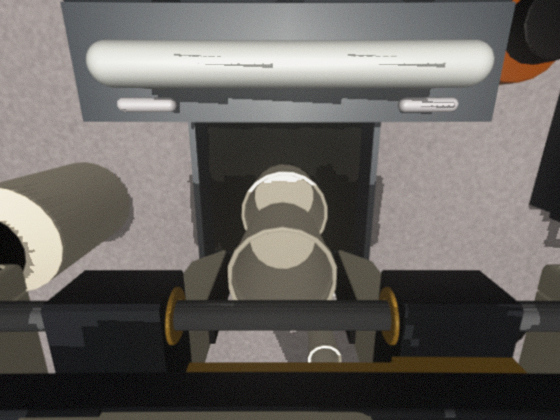

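Beaker 2 hangs upright in the grip at (283,275), with beaker 1 beneath and behind it at (285,212). Lower until the tips are just above beaker 1's rim, then release.

```bash
python3 -m crank '[[-0.2,1,1,30,0],[-0.2,1,1,55,0],[-0.2,1,1,70,0],[-0.2,1,1,80,0],[-0.2,1,1,87,0],[-0.2,1,1,87,0],[0.3,1,1,87,0],[0.63,1,1,87,0],[0.63,1,1,87,0],[0.63,1,1,60,0],[0.63,1,1,20,0],[0.63,1,1,-20,0]]' && python3 -m crank '[[0.63,0,0,-25,0],[0.63,0,0,-25,0]]'
python3 - <<'E'
from h import *
s=st(); rim((.5245,.3085),.056,z=(.07,.09),tol=.002,f='w6.png');rim((.5245,.3085),.068,z=(.06,.07),tol=.005)
E
```

```text
time: 14.27
tool_pos: [0.5246, 0.3072, 0.3588]
tool_rot: [3.141, 0.002, 0.043]
contact_force: [1.1, 0.3, 0.4]
opening: 0.0746
grip_force: 0.0
time: 14.43
tool_pos: [0.5255, 0.3077, 0.3906]
tool_rot: [-3.137, -0.013, 0.043]
contact_force: [0.4, 0.5, 0.9]
opening: 0.0746
grip_force: 0.0
t 14.4333 pos [0.5255 0.3077 0.3906] rot [-3.137 -0.013  0.043] F [0.4 0.5 0.9] open 0.07460989989364125
n 547 fit [0.5239 0.3068] D 0.0527 encl ((0.5237311124801636, 0.30665940046310425), 0.027873776853084564) z [0.0706 0.0734 0.0746]
n 1152 fit [0.5257 0.3085] D 0.0605 encl ((0.5241572856903076, 0.3083265423774719), 0.0339747853577137) z [0.0618 0.0679 0.0695]
```

View pics/w6.png

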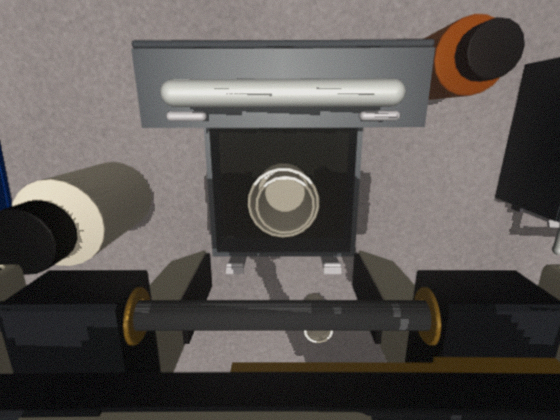

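Beaker 2 is seated in beaker 1 (rims concentric at (284,201), inner rim at z≈0.074). Beaker 4 next.

```bash
python3 -m crank '[[0.1,-36,10,0,0],[0.1,-73,20,0,0],[0.1,-110,30,0,0],[0.1,-146,39,0,0],[0.1,-146,39,40,0],[0.1,-146,39,80,0],[0.1,-146,39,120,0],[0.1,-146,39,120,0],[0.1,-146,39,120,0]]'
python3 - <<'E'
from h import *
st(); rim((.38,.2624),.032,z=(.054,.066),tol=.015)
E
```

```text
time: 15.28
tool_pos: [0.38, 0.2618, 0.2612]
tool_rot: [3.139, 0.006, 0.043]
contact_force: [1.1, 0.7, -0.1]
opening: 0.0505
grip_force: 0.0
t 15.2833 pos [0.38   0.2618 0.2612] rot [3.139 0.006 0.043] F [ 1.1  0.7 -0.1] open 0.050507524576126624
n 912 fit [0.3802 0.2633] D 0.0286 encl ((0.3797570466995239, 0.2631438076496124), 0.016032328829169273) z [0.0547 0.059  0.0604]
```

```bash
python3 -m crank '[[0.1,0,-1,15,0],[0.1,0,-1,28,0],[0.1,0,-1,34,0],[0.1,0,-1,34,0],[-0.2,0,-1,34,0],[-0.5,0,-1,34,0],[-0.7,0,-1,34,0],[-0.7,0,-1,34,0],[-0.7,0,-1,34,0]]' 8 && python3 -m crank '[[-0.7,0,0,-30,0],[-0.7,0,0,-65,0],[-0.7,0,0,-105,0],[-0.7,36,-10,-115,0],[-0.7,73,-20,-115,0],[-0.7,110,-29,-115,0],[-0.7,146,-38,-115,0],[-0.7,146,-38,-115,0],[-0.7,146,-38,-115,0]]'
python3 - <<'E'
from h import *
s=st(); rim((.5245,.307),.032,z=(.145,.19),tol=.006,f='w7.png'); rim((.5238,.3067),.056,z=(.07,.09),tol=.004)
E
```

```text
time: 16.08
tool_pos: [0.381, 0.2632, 0.2295]
tool_rot: [-3.141, -0.002, 0.043]
contact_force: [0.4, -0.6, 4.7]
opening: 0.0303
grip_force: 8.0
time: 16.83
tool_pos: [0.5259, 0.3073, 0.3424]
tool_rot: [3.141, 0.002, 0.042]
contact_force: [-0.5, 0.4, -0.4]
opening: 0.0304
grip_force: 8.0
t 16.8333 pos [0.5259 0.3073 0.3424] rot [3.141e+00 2.000e-03 4.200e-02] F [-0.5  0.4 -0.4] open 0.030380420926259318
n 2767 fit [0.5256 0.3072] D 0.0274 encl ((0.5291829109191895, 0.307231068611145), 0.020036006346344948) z [0.1476 0.1651 0.1729]
n 600 fit [0.5241 0.3067] D 0.0527 encl ((0.5237478613853455, 0.3053927719593048), 0.02907628007233143) z [0.0707 0.0734 0.0745]
```

View pics/w7.png

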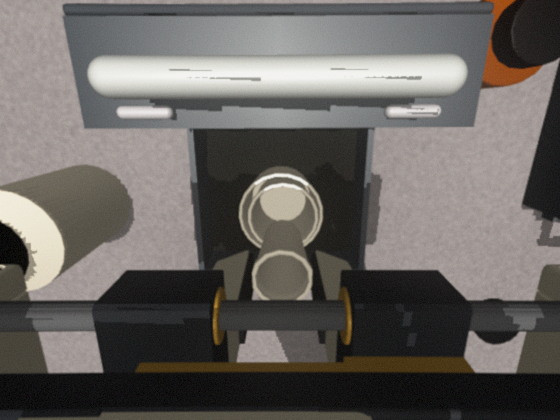

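Beaker 4 hangs upright at (282,275) ahead of the nest (282,212). Lower and release.

```bash
python3 -m crank '[[-0.7,-2,0,30,0],[-0.7,-2,0,55,0],[-0.7,-2,0,70,0],[-0.7,-2,0,80,0],[-0.7,-2,0,86,0],[-0.7,-2,0,86,0],[-0.4,-2,0,86,0],[0,-2,0,86,0],[0,-2,0,86,0],[0,-2,0,60,0],[0,-2,0,20,0],[0,-2,0,-20,0]]' && python3 -m crank '[[0,0,0,-25,0],[0,0,0,-25,0]]'
python3 - <<'E'
from h import *
s=st(); rim((.5235,.307),.032,z=(.06,.095),tol=.004,f='w8.png');rim((.5245,.3085),.056,z=(.07,.09),tol=.006)
E
```

```text
time: 17.93
tool_pos: [0.5227, 0.3071, 0.3647]
tool_rot: [3.141, 0.002, 0.043]
contact_force: [1.6, 1.6, 0.1]
opening: 0.0454
grip_force: 0.0
time: 18.1
tool_pos: [0.5236, 0.3076, 0.3965]
tool_rot: [-3.137, -0.013, 0.043]
contact_force: [0.8, 1.1, -0.7]
opening: 0.0457
grip_force: 0.0
t 18.1 pos [0.5236 0.3076 0.3965] rot [-3.137 -0.013  0.043] F [ 0.8  1.1 -0.7] open 0.045677226115303664
n 532 fit [0.5225 0.3078] D 0.0276 encl ((0.5216140747070312, 0.3077120780944824), 0.0161352027207613) z [0.0621 0.0765 0.0794]
n 963 fit [0.5245 0.3067] D 0.0443 encl ((0.5245506763458252, 0.3083460032939911), 0.033448684960603714) z [0.0708 0.0738 0.0793]
```

View pics/w8.png

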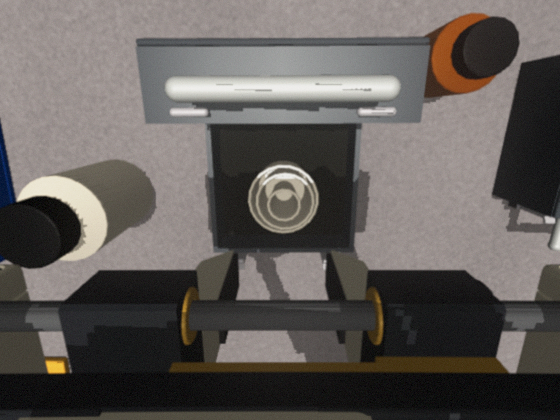

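All nested; the rims at (284,198) are concentric and beaker 4's rim is at z≈0.079, as expected. Now go back to the handle and close the lid.

```bash
python3 -m crank '[[-0.2,0,0,-35,-0.12],[-0.4,0,0,-70,-0.24],[-0.4,0,0,-70,-0.36],[-0.4,10,0,-70,-0.48],[-0.4,20,0,-70,-0.6],[-0.4,30,0,-70,-0.72],[-0.4,40,0,-70,-0.84],[-0.4,50,0,-70,-0.96],[-0.4,60,0,-70,-1.08],[-0.4,70,0,-70,-1.2],[-0.4,80,0,-70,-1.32],[-0.4,85,0,-70,-1.44]]' && python3 -m crank '[[-0.4,0,0,0,-0.12],[-0.4,0,0,0,-0.12],[-0.4,0,0,0,-0.12]]'
python3 - <<'E'
from h import *
s=st(); p,d,c=cam('wrist');W=world(c,d); m=(W[...,2]>.215)&(W[...,2]<.24)&(p.min(2)>110); q=W[m]; q=q[(abs(q[:,0]-.614)<.05)&(abs(q[:,1]-.31)<.07)]
print(len(q),q.mean(0),np.percentile(q,[2,98],axis=0))
E
```

```text
time: 19.2
tool_pos: [0.6089, 0.3107, 0.4564]
tool_rot: [-3.139, 0.001, 1.488]
contact_force: [-0.3, -0.2, -0.7]
opening: 0.0277
grip_force: 0.0
time: 19.45
tool_pos: [0.6079, 0.3109, 0.4572]
tool_rot: [-3.139, 0.001, 1.599]
contact_force: [-1.0, -0.4, 0.1]
opening: 0.0278
grip_force: 0.0
t 19.45 pos [0.6079 0.3109 0.4572] rot [-3.139e+00  1.000e-03  1.599e+00] F [-1.  -0.4  0.1] open 0.027824118267689178
1541 [0.61394721 0.31892996 0.22969738] [[0.60913527 0.2678486  0.2271899 ]
 [0.61852842 0.36044889 0.23124704]]
```

```bash
python3 -m crank '[[-0.4,0,6,30,0],[-0.4,0,6,55,0],[-0.4,0,6,67,0],[-0.4,0,6,67,0],[-1,0,6,67,0],[-1,0,6,67,0],[-1,0,6,67,0],[-1,0,6,67,0]]' 20 && python3 -m crank '[[-1,0,-21,0,0],[-1,0,-42,2,0],[-1,0,-63,7,0],[-1,0,-82,15,0],[-1,0,-101,24,0],[-1,0,-119,36,0],[-1,0,-134,50,0],[-1,0,-149,66,0],[-1,0,-161,83,0],[-1,0,-171,102,0],[-1,0,-178,121,0],[-1,0,-183,138,0]]' && python3 -m crank '[[-1,0,0,0,0],[-1,0,0,0,0]]'
```

```text
time: 20.17
tool_pos: [0.6139, 0.3112, 0.3936]
tool_rot: [3.138, -0.001, 1.602]
contact_force: [0.3, 0.3, 2.8]
opening: 0.0105
grip_force: 20.0
time: 21.17
tool_pos: [0.4304, 0.3048, 0.2538]
tool_rot: [3.14, 0.001, 1.603]
contact_force: [2.6, -3.1, -0.0]
opening: 0.0104
grip_force: 20.0
time: 21.33
tool_pos: [0.4308, 0.3049, 0.2536]
tool_rot: [-3.14, 0.001, 1.603]
contact_force: [-1.6, -4.1, -0.5]
opening: 0.0101
grip_force: 20.0
```

```bash
python3 -m crank '[[-0.5,0,0,0,0],[-0.5,0,0,0,0],[-0.5,0,0,-40,0],[-0.5,0,0,-70,0],[-1,0,25,-70,0],[-1,0,51,-70,0],[-1,0,51,-70,0],[-1,0,51,-60,0],[-1,0,51,-50,0],[-1,0,51,-40,0],[-1,0,51,-36,0],[-1,0,51,-36,0]]'
python3 - <<'E'
from h import *
st(); p,d,c=cam('top','t9.png');W=world(c,d)
w=W[172:226,140:194].reshape(-1,3);q=w[(w[:,2]>.08)&(w[:,2]<.13)];A=np.c_[q[:,:2],np.ones(len(q))];s=np.linalg.lstsq(A,q[:,2],rcond=None)[0];print(s,len(q))
E
```

```text
time: 22.33
tool_pos: [0.481, 0.3068, 0.2879]
tool_rot: [-3.138, 0.001, 1.603]
contact_force: [-0.2, -0.3, 0.0]
opening: 0.0005
grip_force: 0.0
t 22.3333 pos [0.481  0.3068 0.2879] rot [-3.138e+00  1.000e-03  1.603e+00] F [-0.2 -0.3  0. ] open 0.0005099767452045741
[-0.10055832 -0.00589406  0.15405457] 1240
```

Tip is at z≈0.110 over the lid's front, which is about 0.105 high. Press down slowly.

```bash
python3 -m crank '[[-1,0,0,3,0],[-1,0,0,6,0],[-1,0,0,8,0],[-1,0,0,10,0],[-1,0,0,10,0]]'; python3 -m crank '[[-1,0,0,2,0],[-1,0,0,4,0],[-1,0,0,4,0]]'
```

```text
time: 22.8
tool_pos: [0.4819, 0.3068, 0.2794]
tool_rot: [-3.141, 0.0, 1.603]
contact_force: [-0.1, 1.5, -0.6]
opening: 0.0004
grip_force: 0.0
time: 23.05
tool_pos: [0.4817, 0.3069, 0.2764]
tool_rot: [-3.142, -0.0, 1.603]
contact_force: [-2.3, -0.7, 5.8]
opening: 0.0001
grip_force: 2.8
```

```bash
for i in 1 2 3; do python3 -m crank '[[-1,0,0,1.5,0],[-1,0,0,3,0],[-1,0,0,3,0]]' | grep -E 'pos|contact'; done
```

```text
tool_pos: [0.4816, 0.3069, 0.2728]
contact_force: [-1.5, 1.0, 2.2]
tool_pos: [0.4821, 0.3069, 0.2702]
contact_force: [-0.8, -1.2, 4.5]
tool_pos: [0.4819, 0.3069, 0.2698]
contact_force: [-7.5, -3.4, 24.0]
```

```bash
python3 -m crank '[[-1,0,0,-30,0],[-1,0,0,-70,0],[-1,0,0,-110,0],[-1,0,-40,-150,0],[-1,0,-80,-180,0],[-1,-40,-80,-180,0],[-1,-80,-80,-180,0],[-1,-120,-80,-180,0],[-1,-160,-80,-180,0],[-1,-200,-80,-180,0],[-1,-200,-80,-180,0]]'
python3 - <<'E'
from h import *
st(); p,d,c=cam('top','t10.png');W=world(c,d)
for n,(u0,u1,v0,v1) in dict(L=(142,192,178,224),M=(264,312,155,200),R=(380,430,174,218)).items():
    q=W[v0:v1,u0:u1].reshape(-1,3);q=q[(q[:,2]>.08)&(q[:,2]<.115)]
    A=np.c_[q[:,:2],np.ones(len(q))];s=np.linalg.lstsq(A,q[:,2],rcond=None)[0];print(n,len(q),s.round(4),q[:,2].mean())
w=W[224:250,140:200].reshape(-1,3);P=p[224:250,140:200].reshape(-1,3).astype(int)
q=w[(w[:,2]>.055)&(w[:,2]<.09)&(P.min(1)>100)];print('handle z',np.median(q[:,2]),len(q))
E
```

```text
time: 24.72
tool_pos: [0.4087, 0.099, 0.4468]
tool_rot: [3.141, 0.003, 1.597]
contact_force: [0.4, 0.5, -0.2]
opening: 0.0006
grip_force: 0.0
t 24.7167 pos [0.4087 0.099  0.4468] rot [3.141e+00 3.000e-03 1.597e+00] F [ 0.4  0.5 -0.2] open 0.0006161837641510761
L 1810 [-0.0076 -0.0006  0.0949] 0.09058901656866224
M 2152 [0.0015 0.0005 0.0899] 0.09079677988150889
R 2196 [-0.0087  0.0013  0.0957] 0.09070701132886966
handle z 0.06910128049872999 247
```

View pics/t10.png

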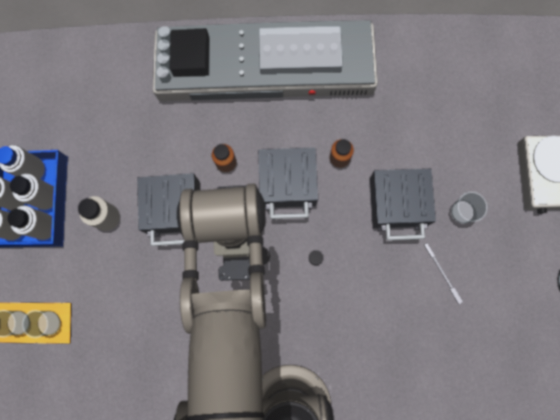

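The lid is flat like the other two, all bench ware stands where it was, no beaker is left out and the robot is clear.

```bash
python3 -c "
from cell import ticket
print(ticket.hand_in())"
```

```text
the job is handed in; nothing more can be done
None
```

I handed the job in: beakers 1, 2 and 4 (3 was absent) are nested upright in the left case, its lid is pressed flat like the other two, and the rest of the bench looks undisturbed in the last overhead picture; no verdict came back.

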